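# Dry lay-out of a cuckoo clock on its front board

### The arm

A 6-joint arm with a two-finger parallel gripper is mounted at the origin on the work surface. World frame = base frame: x ahead of the robot, y to its left, z up, the work surface at z = 0. Lengths are in m, angles in degrees, forces in N, time in s.
With the tool pointing down it reaches from about 0.325 to 0.85 m from the base axis. Payload 15.5 kg.
Tool frame: the origin (TCP) lies midway between the tips of the shut fingers; the grasp point (between the pads) lies 19 mm behind it; z points along the fingers, y is the line along which they close (so a half turn about z gives the same grasp; the last joint's range is limited). The gripper opens to 91 mm and grips with 3 to 60 N. Pads are 32 mm wide; open, the fingers measure 118 mm over their backs; the gripper's body (76 mm by 178 mm) begins 60 mm behind the grasp point.
Start: joints at [-77.664, 28.281, 77.091, -0, 74.628, -5.472], TCP at [0.191, -0.595, 0.175] pointing down, gripper open.
Joint ranges: [-166.48, 166.48], [-47.26, 123.95], [12.59, 153.08], [-70.14, 250.14], [6.76, 159.57], [-176.63, 176.63]. Speed limits (degrees/s): [108.29, 108.29, 147.25, 172.46, 172.46, 172.46].

### API

Orientations are given as a 3x3 rotation matrix whose columns are the frame's x, y, z axes.
In Python, from bench import ctrl gives the robot as it stands. The module is installed in compiled form; this text tells all that it offers. Calls block until the motion is done:
- ctrl.goto(position, orientation): joint-space move of the TCP to a pose.
- ctrl.move_l(position, vel=0.15, ori=None, contact_N=None): straight line of the TCP; ori=None keeps the orientation; vel is the mean speed in m/s. With contact_N (N) it stops when the force on the tool has changed by that much, and returns True; else False.
- ctrl.movej(angles): joint-space move.
- ctrl.command_gripper(opening): opening from 0.0 (shut) to 1.0 (fully open); the grip force is fixed at half the most; returns when the fingers have stopped.
- ctrl.sleep(seconds).
- ctrl.ik(position, orientation): joint angles nearest the present ones, or None.
- ctrl.read_camera(name): name is "scene" or "top" or "wrist"; returns the picture (400x640x3 uint8, blue, green, red); there is no depth.
- ctrl.camera_params(name): a dict with "fx", "fy", "cx", "cy" (pixels), "pose" (4x4, takes a point from camera to world coordinates); the wrist camera has in their place "T_tool_cam" (4x4, takes a point from camera to tool coordinates, whose origin is the TCP and whose axes are the flange's). Camera axes: x right, y up, looking along -z (the intrinsics and any distortion apply to the point x, -y, -z); pixel columns grow to the right and rows downward; lengths in m; the calibration is good to about 2 mm. A picture is of the moment at which its call begins: read the wrist's pose just before it. camera_params takes no time and is no camera call.
A pose or a line that the arm cannot do raises ctrl.MotionError and nothing moves.
- ctrl.sign_off(): hands the job in; it is judged then, once.
Readings, each from a call of its own:
- ctrl.current_t(): time.
- ctrl.current_q(): joint angles.
- ctrl.current_dq(): joint speeds.
- ctrl.current_effort(): joint torques, N m.
- ctrl.current_tool_pos(): TCP position.
- ctrl.current_eef_rot(): TCP orientation.
- ctrl.current_contact_force(): force on the tool from outside, world axes, zero at the start.
- ctrl.current_wrist_torque(): the same for the moment, N m.
- ctrl.current_grip_width(): opening from 0.0 (shut) to 1.0 (fully open).
- ctrl.current_grasp_force(): force on a finger pad.
Only numpy, scipy, OpenCV 4.12 (cv2) and the standard library are available. Lean on these libraries where they do the work, as an engineer would, in place of code of your own. Each camera call takes 0.05 s, during which the arm holds its last target. There are 200 camera calls.

### The job

Lay the clock out dry on its front board: each whistle pipe lying squarely on the cork pad of its own length, the large gear wheel flat on the board between the pipes and centred on the shaft hole, and the small gear wheel flat on the board straight behind the large one towards the gable, with about a finger's width (12 mm) between their teeth. Lay the oak-leaf crest flat on the marble just behind the gable's peak, in line with the board, its straight foot towards the peak and about a finger's width from it. Leave the carved bird and the oil cup where they stand.

Things in the scene. Friction and masses are not known exactly. Their poses are not given: they have to be found in the camera images.
- board: Clock front board: house-shaped pale plywood, 8 mm thick, fixed flat on the marble slab. Origin at slab height on the axis of the dark shaft hole (18 mm). x runs up the board to the gable, away from the robot within 0.3 rad. Front edge x = -75 mm, straight sides y = +-95 mm to the shoulders at x = 55 mm, gable peak at x = 110, y = 0. Slab top: 20 mm above the table.
- pad_long: Long brown cork pad 126 x 32 x 3 mm glued flat on the board along its left or right edge (the short pad on the other side), centre 10 mm in front of the shaft hole and 72 mm to the side. Origin at the centre of its underside, on the board's upper face; x along its length, parallel to the board's x.
- pad_short: Short brown cork pad 86 x 32 x 3 mm, on the board's other side, otherwise like the long pad.
- pipe_long: Long walnut whistle pipe: a square dark wooden tube 120 mm long (x), 24 mm wide (y), 26 mm high, lying loose on the slab with its mouth slit up, 38 to 65 g. Origin at the centre of its underside. Easily gripped across its width.
- pipe_short: Short walnut whistle pipe: the same but 80 mm long, 26 to 46 g. Origin at the centre of its underside, x along its length.
- wheel_large: Large brass gear wheel lying flat, loose on the slab: toothed wheel 64 mm across and 5 mm thick with a round hub (chain sprocket) 26 mm across standing up to 26 mm above the underside; to be gripped by the hub. Origin at the centre of its underside, z up the hub. 80 to 145 g.
- wheel_small: Small brass gear wheel lying flat, loose on the slab: toothed wheel 44 mm across and 5 mm thick with a round hub (lantern pinion) 16 mm across standing up to 26 mm above the underside; to be gripped by the hub. Origin at the centre of its underside, z up the hub. 40 to 72 g.
- crest: Carved oak-leaf crest, light brown wood, loose, flat on the slab. Middle block 44 mm deep (x), 40 wide (y), 18 high, with a leaf each side 12 mm high (x -18 to 15 mm); 130 mm wide overall. Straight foot at x = -22, leaf tip at x = +22, at the start pointing away from the robot within 0.5 rad. Origin: centre of its underside. Grip the middle across its 44 mm depth. 45 to 78 g.
- bird: Small carved wooden cuckoo standing loose on a round walnut foot 40 mm across; 60 mm high overall and about 85 mm long, among the parts. Origin under the foot. To be left alone.
- oil_cup: Covered steel oil cup, 42 mm across and 32 mm high, standing loose on the slab in front of the board to its left or right. Origin at the centre of its underside. To be left alone.
Mind the look-alikes: they are no part of the job. What is shaped like the wheel_small but turquoise is not meant.

How it is judged:
By the outcome, as a careful person would: the job done as asked, in the order asked, and still so for the second after the job is handed in, with the robot touching nothing.
It also fails if it takes over 122 s, if anything falls off the work surface, if the arm or the gripper's body presses on something with over 40 N, if the wrist force passes 120 N, or if a joint passes its speed limit or range.

## Working session

There is one attempt and no reset: what is moved stays moved. The work goes in short steps, each a Python script; the robot and the scene stay as the last script left them, time stands still between calls to the robot, and variables do not carry over. Pictures are saved under pics/ and viewed, at most 14 in all, crops included, and the job is handed in when it is done.

```bash
mkdir -p pics; python3 - <<'E'
from bench import ctrl
import cv2, numpy as np
np.set_printoptions(precision=4,suppress=True)
for n in ["top","scene"]:
    cv2.imwrite(f"pics/{n}0.png",ctrl.read_camera(n)); print(n,ctrl.camera_params(n))
print(ctrl.camera_params("wrist")); print(ctrl.current_t())
E
```

```text
top {'fx': 385.4379625070719, 'fy': 385.4379625070719, 'cx': 322.9488932478782, 'cy': 201.2351566527037, 'pose': array([[-0.0012,  0.9844, -0.1759,  0.2522],
       [-0.9998, -0.0043, -0.017 , -0.0281],
       [-0.0175,  0.1759,  0.9843,  1.0551],
       [ 0.    ,  0.    ,  0.    ,  1.    ]])}
scene {'fx': 426.2299963015757, 'fy': 426.2299963015757, 'cx': 322.3064129240656, 'cy': 200.79441664278363, 'pose': array([[ 0.4441, -0.6913,  0.57  ,  1.077 ],
       [ 0.8958,  0.3545, -0.268 , -0.3337],
       [-0.0168,  0.6296,  0.7767,  0.9502],
       [ 0.    ,  0.    ,  0.    ,  1.    ]])}
{'fx': 318.02228707197884, 'fy': 318.02228707197884, 'cx': 323.4886754920655, 'cy': 193.2719926132426, 'T_tool_cam': array([[-0.0005,  0.9699,  0.2433,  0.0669],
       [ 1.    ,  0.0005, -0.    ,  0.    ],
       [-0.0002,  0.2433, -0.9699, -0.2102],
       [ 0.    ,  0.    ,  0.    ,  1.    ]])}
0.1
```

View pics/top0.png

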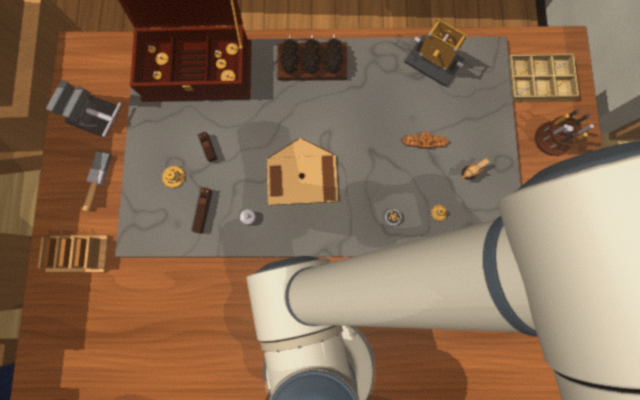

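View pics/scene0.png

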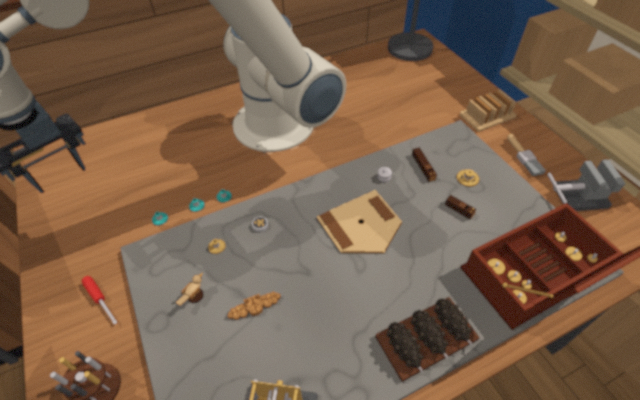

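Top view: board hole at (302,176), pipes at (207,147) and (202,210), a large brass wheel at (173,177), crest at (425,141), bird at (475,169) and oil cup at (248,217). Round brass candidates for the small wheel are (440,213) and (394,217). The turquoise ones lie on the table in front. I'll take close wrist views next.

```bash
cat > h.py <<'E'
from bench import ctrl
import cv2, numpy as np, json
np.set_printoptions(precision=4,suppress=True)
def R(yaw):  # tool down, tool x at yaw (rad), tool y = x rotated -90
    c,s=np.cos(yaw),np.sin(yaw); return np.array([[c,s,0],[s,-c,0],[0,0,-1.]])
def cam(n):
    p=ctrl.camera_params(n); K=[p[k] for k in("fx","fy","cx","cy")]
    if n=="wrist":
        T=np.eye(4); T[:3,:3]=ctrl.current_eef_rot(); T[:3,3]=ctrl.current_tool_pos(); return K,T@p["T_tool_cam"]
    return K,np.array(p["pose"])
def ray(c,uv,z):
    (fx,fy,cx,cy),T=c; uv=np.atleast_2d(uv).astype(float)
    d=np.c_[(uv[:,0]-cx)/fx,-(uv[:,1]-cy)/fy,-np.ones(len(uv))]@np.array(T)[:3,:3].T
    o=np.array(T)[:3,3]; return o+d*((z-o[2])/d[:,2])[:,None]
def proj(c,P):
    (fx,fy,cx,cy),T=c; p=(np.atleast_2d(P)-np.array(T)[:3,3])@np.array(T)[:3,:3]
    return np.c_[cx-fx*p[:,0]/p[:,2],cy+fy*p[:,1]/p[:,2]]
def snap(tag):
    c=cam("wrist"); im=ctrl.read_camera("wrist"); cv2.imwrite(f"pics/{tag}.png",im)
    json.dump([c[0],c[1].tolist()],open(f"pics/{tag}.json","w")); return c,im
def load(tag):
    return json.load(open(f"pics/{tag}.json")),cv2.imread(f"pics/{tag}.png")
E
python3 - <<'E'
from h import *
c=cam("top")
for n,p,z in [("hole",(302,176),.028),("peak",(300,139),.028),("pipeS",(207,147),.04),("pipeL",(202,210),.04),("WL",(173,177),.03),("crest",(425,141),.03),("bird",(475,169),.04),("cand1",(440,213),.03),("cand2",(394,217),.03),("cup",(248,217),.04)]: print(n,ray(c,p,z)[0])
ctrl.goto([.48,-.22,.28],R(0)); snap("w1"); print(ctrl.current_t())
ctrl.goto([.48,.2,.28],R(0)); snap("w2"); print(ctrl.current_t(),ctrl.current_q())
E
```

```text
hole [0.5063 0.047  0.028 ]
peak [0.6125 0.0535 0.028 ]
pipeS [0.5871 0.3093 0.04  ]
pipeL [0.4112 0.3137 0.04  ]
WL [0.505  0.4023 0.03  ]
crest [ 0.6035 -0.2929  0.03  ]
bird [ 0.5202 -0.4208  0.04  ]
cand1 [ 0.4021 -0.3233  0.03  ]
cand2 [ 0.3918 -0.2003  0.03  ]
cup [0.3918 0.1893 0.04  ]
1.9167
3.5167 [ 15.9342  14.4596  82.3838  -0.0117  83.1587 106.0084]
```

View pics/w1.png

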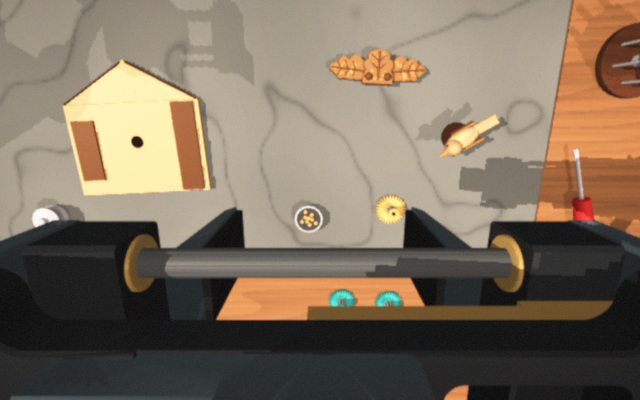

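View pics/w2.png

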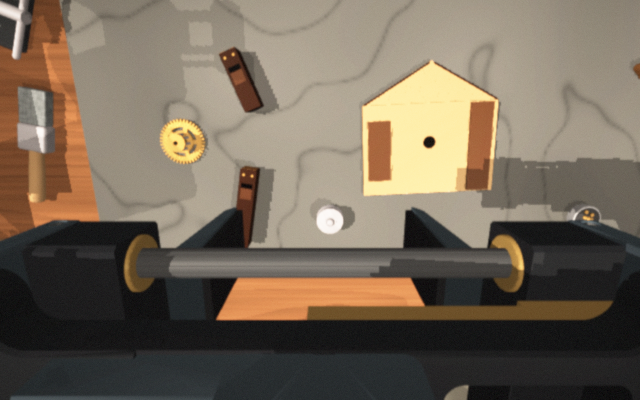

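w1 resolves the look-alikes. (308,218) is a dish of brass beads. (391,209) is a brass toothed wheel with a hub, the right size, so it fits wheel_small. The turquoise ones at (342,299) and (388,301) do not. The long pad is on the right (185,145) and the short one on the left (88,150). In w2 the pipes are at (241,80), short, and (247,205), long, and the large wheel is at (183,141). I'll now look straight down at each item, with the camera's nadir at about pixel (323,113).

```bash
cat >> h.py <<'E'
def look(tag,xy,yaw,z=.2):
    r=R(yaw); p=np.r_[np.array(xy)[:2]-.067*r[:2,0],z]; ctrl.goto(p,r); ctrl.sleep(.15); return snap(tag)
E
python3 - <<'E'
from h import *
c1,_=load("w1"); c2,_=load("w2")
def yaw(c,a,b,z): 
    A,B=ray(c,[a,b],z); d=B-A; return np.arctan2(d[1],d[0]),(A+B)/2
ct=cam("top")
by,_=yaw(c2,(429,142),(431,61),.028); hole=ray(c2,(429,142),.028)[0]
sy,sp=yaw(c2,(256,106),(231,50),.04)
ly,lp=yaw(ct,(201,230),(205,190),.04)
wl=ray(c2,(183,141),.03)[0]; ws=ray(c1,(391,209),.03)[0]
cy=yaw(c1,(333,70),(424,70),.03)[0]+np.pi/2; cp=ray(c1,(379,68),.03)[0]
est=dict(board=(hole,by),pl=(lp,ly),ps=(sp,sy),wl=(wl,by),ws=(ws,by),crest=(cp,cy+np.pi/2))
for k,(p,y) in est.items(): print(k,p,np.degrees(y))
for k in ["wl","ps","pl","board","ws","crest"]:
    p,y=est[k]; look("l_"+k,p,y); print(k,ctrl.current_t(),ctrl.current_q()[5])
import cv2
ims=[cv2.imread(f"pics/l_{k}.png")[0:210,190:456] for k in ["pl","ps","board","wl","ws","crest"]]
cv2.imwrite("pics/mont.png",np.vstack([np.hstack(ims[:3]),np.hstack(ims[3:])]))
E
```

```text
board [0.5074 0.0467 0.028 ] 3.1134575679598018
pl [0.4117 0.3109 0.04  ] -2.609500331709012
ps [0.5929 0.3052 0.04  ] 22.27329615165421
wl [0.5094 0.3999 0.03  ] 3.1134575679598018
ws [ 0.4067 -0.3229  0.03  ] 3.1134575679598018
crest [ 0.6064 -0.2965  0.03  ] 89.94065521879814
wl 4.5833 122.94645506180399
ps 5.4167 89.86652159327693
pl 6.4 127.54756187715823
board 7.7083 84.76037128200905
ws 9.3333 35.77417825247457
crest 10.7167 -35.68302995564309
```

View pics/mont.png

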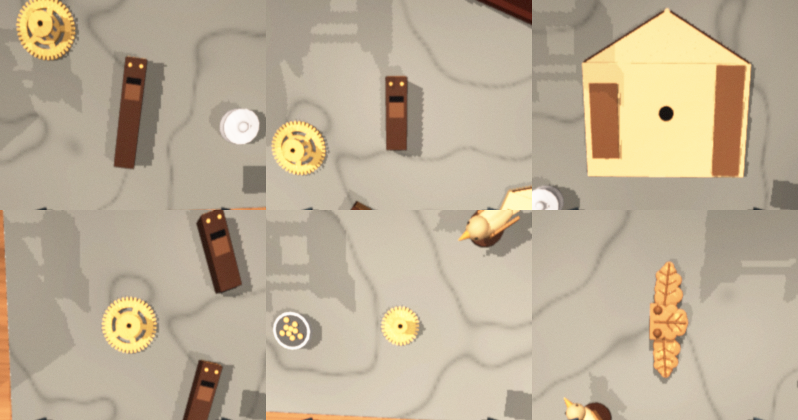

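The montage is clear. Every part sits near its crop's centre, viewed straight down: pipes with slits up, wheel_large at (129,325), the brass wheel_small at (401,326) with its hub and toothed rim (the look-alike check), and the crest with its tip towards +x. Next I'll segment and measure.

```bash
cat >> h.py <<'E'
def mask(im,lo,hi,near=(323,113),open_=0):
    m=cv2.inRange(cv2.cvtColor(im,cv2.COLOR_BGR2HSV),lo,hi); m[212:]=0
    if open_: m=cv2.morphologyEx(m,cv2.MORPH_OPEN,np.ones((open_,open_),np.uint8))
    n,l,s,ce=cv2.connectedComponentsWithStats(m)
    ok=[i for i in range(1,n) if s[i,4]>150]
    i=min(ok,key=lambda i:min(np.hypot(*(np.argwhere(l==i)[:,::-1]-near).T)))
    return (l==i).astype(np.uint8)
def rect(c,m,z):  # world-plane rectangle: centre, long-axis yaw, size
    ct=max(cv2.findContours(m,cv2.RETR_EXTERNAL,cv2.CHAIN_APPROX_NONE)[0],key=cv2.contourArea)[:,0]
    P=ray(c,ct,z)[:,:2]; (x,y),(w,h),a=cv2.minAreaRect((P*1000).astype(np.float32))
    a=np.radians(a if w>h else a+90); a=(a+np.pi/2)%np.pi-np.pi/2
    return np.array([x,y])/1000,a,(max(w,h),min(w,h)),P
E
python3 - <<'E'
from h import *
vis=[]
def rep(tag,near,z,lo,hi,o=0):
    c,im=load("l_"+tag); m=mask(im,lo,hi,near,o); p,a,s,P=rect(c,m,z)
    ys,xs=np.nonzero(m); W=ray(c,np.c_[xs,ys],z)[:,:2]; mu=W.mean(0); 
    w,v=np.linalg.eigh(np.cov(W.T)); pa=np.arctan2(*v[::-1,1]); pa=(pa+np.pi/2)%np.pi-np.pi/2
    (ex,ey),er=cv2.minEnclosingCircle((P*1000).astype(np.float32))
    print(tag,"rect",p,np.degrees(a).round(2),np.round(s,1),"| cen",mu,"pca",np.degrees(pa).round(2),"| circ",ex,ey,er)
    v=im.copy(); v[m>0]=(v[m>0]//2+np.array([127,0,127])).astype(np.uint8); vis.append(v[0:210,190:456]); return c,im,m
brown=((0,70,10),(18,255,150))
rep("pl",(323,113),.046,(0,60,5),(20,255,160)); rep("ps",(323,113),.046,(0,60,5),(20,255,160))
rep("board",(255,120),.031,(0,110,40),(16,255,175),3); rep("board",(385,120),.031,(0,110,40),(16,255,175),3)
rep("wl",(323,113),.025,(15,90,60),(35,255,255)); rep("ws",(323,113),.025,(15,90,60),(35,255,255))
rep("crest",(323,113),.032,(5,90,60),(25,255,255))
c,im=load("l_board"); g=cv2.cvtColor(im,cv2.COLOR_BGR2GRAY); h=cv2.moments((g[100:128,310:340]<90).astype(np.uint8))
hp=(310+h["m10"]/h["m00"],100+h["m01"]/h["m00"]); print("hole",hp,h["m00"],ray(c,hp,.028)[0])
vis.append(vis[-1]*0)
cv2.imwrite("pics/seg.png",cv2.resize(np.vstack([np.hstack(vis[:4]),np.hstack(vis[4:])]),None,fx=.75,fy=.75))
E
```

```text
pl rect [0.4122 0.3151] -9.65 [121.4  24.7] | cen [0.4134 0.3149] pca -9.57 | circ 412.5918884277344 317.4665832519531 60.974754333496094
ps rect [0.5902 0.3094] 22.59 [79.9 24.5] | cen [0.5903 0.3093] pca 22.34 | circ 590.1111450195312 309.59088134765625 41.22248458862305
board rect [0.4944 0.1172] 2.72 [82.9 31.7] | cen [0.4961 0.1177] pca 2.37 | circ 494.9053955078125 118.09732818603516 43.57065963745117
board rect [ 0.5015 -0.025 ] 2.45 [122.9  30.4] | cen [ 0.5041 -0.025 ] pca 2.6 | circ 501.50091552734375 -25.66405487060547 62.82202911376953
wl rect [0.508  0.4035] 2.98 [64.1 63.8] | cen [0.5091 0.4036] pca 35.9 | circ 508.5351867675781 403.4671936035156 32.63401412963867
ws rect [ 0.4041 -0.3232] 3.17 [43.5 42.5] | cen [ 0.4048 -0.3236] pca 62.36 | circ 404.5274963378906 -323.32855224609375 22.187170028686523
crest rect [ 0.6076 -0.2939] 89.09 [129.4  43.9] | cen [ 0.6059 -0.2923] pca 87.88 | circ 605.1136474609375 -293.9060974121094 64.74109649658203
hole (323.7046979865772, 113.18120805369128) 149.0 [0.5076 0.0472 0.028 ]
```

View pics/seg.png

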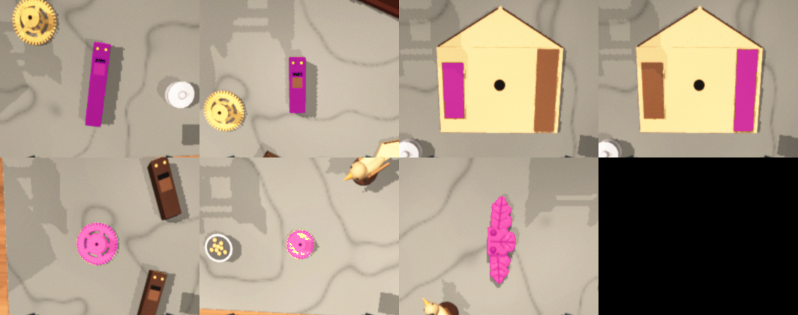

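Measurements agree: the board yaw is about 2.65° and the hole is at (0.5077,0.0469). The overlays cover each part fully. Placing the pipes first.

```bash
cat >> h.py <<'E'
BY=np.radians(2.65); BO=np.array([.5077,.0469])
def bd(x,y): return BO+np.array([[np.cos(BY),-np.sin(BY)],[np.sin(BY),np.cos(BY)]])@[x,y]
def pick(xy,yaw,tz,width,pre=1.0,up=.17):
    ctrl.command_gripper(pre); ctrl.goto([*xy,.12],R(yaw)); ctrl.move_l([*xy,tz],vel=.12)
    ctrl.command_gripper(0.0); w=ctrl.current_grip_width()*91
    print("width",w,"force",ctrl.current_grasp_force()); 
    assert abs(w-width)<4,"bad grasp"
    ctrl.move_l([*xy,up],vel=.2); print("held",ctrl.current_grip_width()*91,ctrl.current_t())
def place(xy,yaw,tz,width,up=.17):
    ctrl.goto([*xy,up],R(yaw)); ctrl.move_l([*xy,tz+.012],vel=.15); ctrl.sleep(.2)
    hit=ctrl.move_l([*xy,tz-.002],vel=.02,contact_N=4); z=ctrl.current_tool_pos()[2]
    print("hit",hit,"z",z,"nominal",tz,ctrl.current_contact_force()); ctrl.command_gripper((width+13)/91); ctrl.sleep(.15)
    ctrl.move_l([*xy,up],vel=.2); print("t",ctrl.current_t())
E
python3 - <<'E'
from h import *
d=np.radians
pick((.4122,.3151),d(-9.6),.0245,24); place((.5013,-.0253),BY,.0355,24)
pick((.5902,.3094),d(22.5),.0245,24); place((.4944,.1178),BY,.0355,24)
look("b2",BO,BY); cv2.imwrite("pics/b2c.png",cv2.resize(cv2.imread("pics/b2.png")[0:210,190:456],None,fx=2,fy=2))
E
```

```text
width 0.6230418254931082 force 0.0Traceback (most recent call last):
  File "<stdin>", line 3, in <module>
  File "h.py", line 43, in pick
    assert abs(w-width)<4,"bad grasp"
           ^^^^^^^^^^^^^^
AssertionError: bad grasp
```

```bash
python3 - <<'E'
from h import *
print(ctrl.current_tool_pos(),ctrl.current_eef_rot(),ctrl.current_contact_force(),ctrl.current_grip_width(),ctrl.current_t())
cs=cam("scene"); im=ctrl.read_camera("scene"); p=proj(cs,[[.412,.315,.04]])[0].astype(int); print(p)
a=im[max(0,p[1]-60):p[1]+60,p[0]-80:p[0]+80]
w=ctrl.read_camera("wrist")
cv2.imwrite("pics/dbg.png",np.hstack([cv2.resize(a,(533,400)),cv2.resize(w,(267,400))]))
E
```

```text
[0.4122 0.3151 0.0245] [[ 0.986  -0.1668 -0.    ]
 [-0.1668 -0.986   0.    ]
 [-0.     -0.     -1.    ]] [-0.1192  0.2713  0.0653] 0.006846613466957232 15.8083
[424 161]
```

View pics/dbg.png

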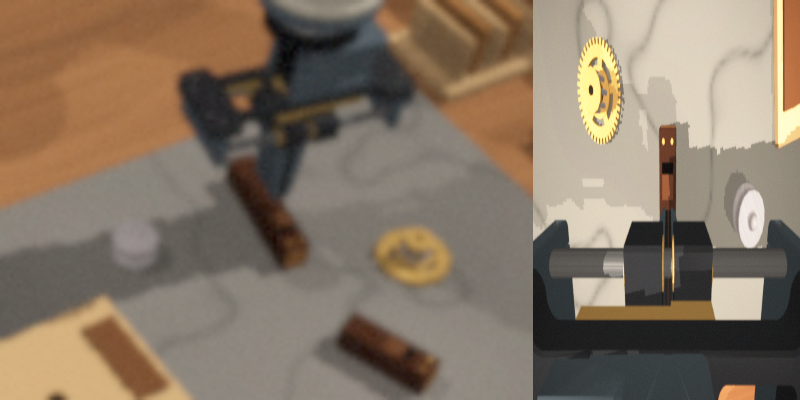

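The scene crop shows the pipe at (265,212), still in place. The shut fingers are just behind or over it and reported no force. I'll open them and compare where the tips really are.

```bash
python3 - <<'E'
from h import *
ctrl.command_gripper(1.0); print(ctrl.current_grip_width(),ctrl.current_contact_force(),ctrl.current_t())
cs=cam("scene"); im=ctrl.read_camera("scene"); a=cv2.resize(im[101:221,344:504],(533,400),interpolation=cv2.INTER_CUBIC)
f=lambda P:((proj(cs,[P])[0]-[344,101])*3.333).astype(int)
r=R(np.radians(-9.6)); T=np.array([.4122,.3151,.0245])
for y in(-.045,0,.045): cv2.circle(a,f(T+r@[0,y,0]),3,(0,255,0),-1)
for q in [(-.06,-.012),(.06,-.012),(.06,.012),(-.06,.012)]: cv2.circle(a,f(np.r_[(T+r@[*q,0])[:2],.046]),3,(255,0,255),-1)
c=cam("wrist");w=ctrl.read_camera("wrist")
for y in(-.045,0,.045): cv2.circle(w,proj(c,[T+r@[0,y,0]])[0].astype(int),3,(0,255,0),-1)
cv2.imwrite("pics/dbg2.png",np.hstack([a,cv2.resize(w[100:300,230:417],(267,285)).copy() if 0 else cv2.copyMakeBorder(cv2.resize(w,(267,167)),0,233,0,0,0)]))
E
```

```text
1.0029379958737057 [0.584  0.6242 0.1374] 17.3
```

View pics/dbg2.png

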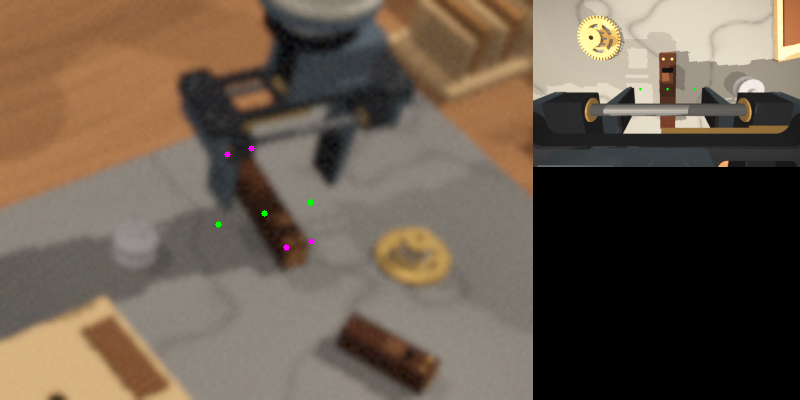

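```bash
python3 - <<'E'
from h import *
from scipy.optimize import least_squares
C={k:load(k)[0] for k in("w1","w2","l_board","l_ws","l_crest")}; C["top"]=cam("top"); C["scene"]=cam("scene")
def tri(obs,nm):
    f=lambda P,o=obs:np.concatenate([proj(C[k],P)[0]-p for k,p in o.items()])
    r=least_squares(f,[.5,0,.03]); print(nm,r.x,dict(zip(obs,r.fun.reshape(-1,2).round(1).tolist())))
h=dict(w1=(137,142),w2=(429,142),l_board=(323.7,113.2),top=(302,176),scene=(361,221))
tri(h,"hole all"); tri({k:h[k] for k in("w1","w2","l_board")},"hole wrist"); tri({k:h[k] for k in("top","scene")},"hole fixed")
P=np.array([.5077,.0469,.028])
for k in C: print(k,proj(C[k],P)[0])
# turn-independent: fingertip test
print(ctrl.current_tool_pos())
E
```

```text
hole all [0.5075 0.047  0.0277] {'w1': [0.3, -0.3], 'w2': [-0.3, -0.1], 'l_board': [0.1, 0.1], 'top': [0.0, -0.4], 'scene': [-0.1, -0.8]}
hole wrist [0.5074 0.047  0.0286] {'w1': [-0.1, -0.2], 'w2': [-0.1, -0.0], 'l_board': [0.1, 0.2]}
hole fixed [0.5074 0.0474 0.0239] {'top': [-0.0, -0.0], 'scene': [-0.0, 0.0]}
w1 [137.2226 141.5913]
w2 [428.8816 141.7556]
l_board [323.9276 113.131 ]
l_ws [-14.894   -2.4535]
l_crest [ 214.974  -277.4892]
top [302.0496 175.5109]
scene [360.9299 220.2592]
[0.4122 0.3151 0.0245]
```

Calibration is consistent to under 1 px. In both views the visible finger tips sit about 20–25 mm above where the TCP should be, so the fingers closed just above the pipe. I'll feel down gently to the slab to find the true tip height.

```bash
python3 - <<'E'
from h import *
hit=ctrl.move_l([.4122,.3151,-.012],vel=.02,contact_N=4)
print(hit,ctrl.current_tool_pos(),ctrl.current_contact_force(),ctrl.current_wrist_torque(),ctrl.current_t())
E
```

```text
False [ 0.4122  0.3151 -0.0119] [-0.0441  0.2829 -0.5138] [0.0918 0.0575 0.0315] 19.375
```

```bash
python3 - <<'E'
from h import *
hit=ctrl.move_l([.4122,.3151,-.03],vel=.02,contact_N=4)
print(hit,ctrl.current_tool_pos(),ctrl.current_contact_force(),ctrl.current_wrist_torque(),ctrl.current_t())
E
```

```text
True [ 0.4123  0.3152 -0.0187] [-0.2238 -1.2618 12.1932] [-0.2054  0.3369  0.0543] 19.8667
```

Contact at TCP z = −0.0187 on the slab (0.020) means the real tips end 38.5 mm behind the stated TCP. I'll correct for that and carry on.

```bash
python3 - <<'E'
s=open("h.py").read()
s=s.replace("def pick(xy,yaw,tz,width,pre=1.0,up=.17):","TIP=.0385\ndef pick(xy,yaw,tz,width,pre=1.0,up=.13):\n    tz-=TIP")
s=s.replace("def place(xy,yaw,tz,width,up=.17):","def place(xy,yaw,tz,width,up=.13):\n    tz-=TIP").replace("[*xy,.12]","[*xy,.10]")
open("h.py","w").write(s)
E
python3 - <<'E'
from h import *
d=np.radians
ctrl.move_l([.4122,.3151,.0245-TIP],vel=.05)
pick((.4122,.3151),d(-9.6),.0245,24); place((.5013,-.0253),BY,.0355,24)
E
```

```text
width 24.197545564034122 force 29.9999338388443
held 23.80356898175362 23.8667
hit True z -0.0032796214231659085 nominal -0.0030000000000000027 [-0.2789 -0.01    5.1357]
t 28.3333
```

```bash
python3 - <<'E'
from h import *
d=np.radians
pick((.5902,.3094),d(22.5),.0245,24); place((.4944,.1178),BY,.0355,24)
c,im=look("b2",BO,BY)
for near in [(255,120),(385,120)]:
    m=mask(im,(0,60,5),(20,255,75),near,3); p,a,s,_=rect(c,m,.057); print(p,np.degrees(a),s)
cv2.imwrite("pics/b2c.png",cv2.resize(im[0:210,190:456],None,fx=2,fy=2,interpolation=cv2.INTER_CUBIC))
E
```

```text
width 23.79087298466484 force 29.99597579240799
held 23.66682712384591 33.575
hit True z -0.0032886952186934326 nominal -0.0030000000000000027 [-0.3004 -0.1024  5.1829]
t 37.5833
[0.4958 0.1039] 2.6518077850341837 (73.76665496826172, 4.898974895477295)
[ 0.501  -0.0122] 2.6054124832153285 (109.51516723632812, 3.63777494430542)
```

View pics/b2c.png

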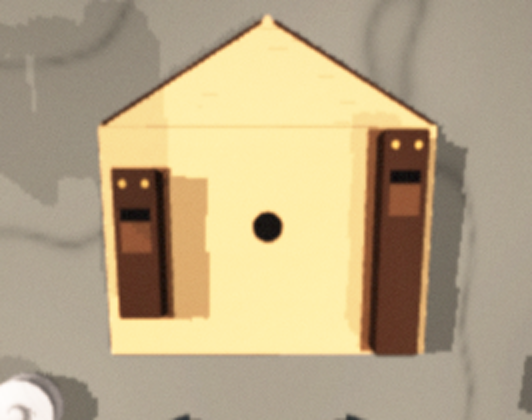

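Both pipes lie on their pads: the short one at (140,243), the long one at (400,240), parallel to the board. I'll check the top faces numerically.

```bash
python3 - <<'E'
from h import *
c,im=load("b2"); hsv=cv2.cvtColor(im,cv2.COLOR_BGR2HSV)
f=lambda x,y:(190+x//2,y//2)
for n,p in dict(topL=(400,300),side=(378,300),pad=(366,340),topS=(140,290),padS=(168,300),padtop=(372,130)).items():
    x,y=f(*p); print(n,hsv[y,x])
for off in (-36,-24,-12,0,12,24,36):  # profile along pipe axes
    pass
def prof(cx,half,tag):
    xs=np.arange(-half-12,half+12.1,1.)/1000
    P=np.array([[*(bd(-.01+x,cx)),.057] for x in xs]); uv=proj(c,P).astype(np.float32)
    v=cv2.remap(im,uv[None,:,0],uv[None,:,1],1)[0].astype(int).sum(1); e=np.abs(np.gradient(cv2.GaussianBlur(v.astype(np.float32)[None],(5,1),0)[0]))
    n=len(e)//4; print(tag,"ends",xs[np.argmax(e[:n])]*1e3,xs[-n+np.argmax(e[-n:])]*1e3, v[:24:2],v[-24::2])
prof(-.072,60,"L");prof(.072,40,"S")
for cx,x0,t in((-.072,-.03,"L"),(.072,-.03,"S")):
    ys=np.arange(-22,22.1,1)/1000
    uv=proj(c,np.array([[*bd(x0,cx+y),.057] for y in ys])).astype(np.float32); print(t,list(zip((ys*1e3).astype(int)[::2],cv2.remap(im,uv[None,:,0],uv[None,:,1],1)[0].astype(int).sum(1)[::2])))
E
```

```text
topL [  8 153  95]
side [  8 161  84]
pad [ 11 164 129]
topS [  8 156  90]
padS [ 11 163  94]
padtop [ 12 155 156]
L ends -61.0 59.0 [491 492 492 487 488 463 280 197 186 192 188 189] [178 179 179 180 174 323 624 660 658 624 309 341]
S ends -39.0 40.0 [659 662 660 661 662 660 543 215 171 171 167 174] [167 163 171 169 166 228 554 622 624 626 624 625]
L [(np.int64(-22), np.int64(323)), (np.int64(-20), np.int64(319)), (np.int64(-18), np.int64(323)), (np.int64(-16), np.int64(389)), (np.int64(-14), np.int64(524)), (np.int64(-12), np.int64(342)), (np.int64(-10), np.int64(190)), (np.int64(-8), np.int64(188)), (np.int64(-6), np.int64(190)), (np.int64(-4), np.int64(190)), (np.int64(-2), np.int64(194)), (np.int64(0), np.int64(192)), (np.int64(2), np.int64(185)), (np.int64(4), np.int64(191)), (np.int64(6), np.int64(190)), (np.int64(8), np.int64(183)), (np.int64(10), np.int64(185)), (np.int64(12), np.int64(122)), (np.int64(14), np.int64(104)), (np.int64(16), np.int64(216)), (np.int64(18), np.int64(284)), (np.int64(20), np.int64(408)), (np.int64(22), np.int64(605))]
S [(np.int64(-22), np.int64(500)), (np.int64(-20), np.int64(372)), (np.int64(-18), np.int64(212)), (np.int64(-16), np.int64(101)), (np.int64(-14), np.int64(66)), (np.int64(-12), np.int64(135)), (np.int64(-10), np.int64(168)), (np.int64(-8), np.int64(172)), (np.int64(-6), np.int64(174)), (np.int64(-4), np.int64(179)), (np.int64(-2), np.int64(178)), (np.int64(0), np.int64(170)), (np.int64(2), np.int64(172)), (np.int64(4), np.int64(173)), (np.int64(6), np.int64(172)), (np.int64(8), np.int64(173)), (np.int64(10), np.int64(281)), (np.int64(12), np.int64(588)), (np.int64(14), np.int64(623)), (np.int64(16), np.int64(539)), (np.int64(18), np.int64(463)), (np.int64(20), np.int64(487)), (np.int64(22), np.int64(488))]
```

The pipes are centred within 1 mm. Wheels next.

```bash
python3 - <<'E'
from h import *
pick((.5083,.4035),BY,.0285,26,pre=.75); place(bd(0,0),BY,.0365,26)
pick((.4043,-.3233),BY,.0285,16,pre=.6); place(bd(.066,0),BY,.0365,16)
c,im=look("b3",BO,BY)
cv2.imwrite("pics/b3c.png",cv2.resize(im[0:210,190:456],None,fx=2,fy=2,interpolation=cv2.INTER_CUBIC))
E
```

```text
width 24.9753734236312 force 30.000171661376953
held 25.711507154966917 43.0333
hit True z -0.0021533071164627562 nominal -0.0020000000000000018 [-0.0985 -0.7513  6.5979]
t 47.5083
width 14.943950843264115 force 30.000441670417786
held 14.834120373151016 52.0
hit True z -0.0019822997082664384 nominal -0.0020000000000000018 [-0.8767 -0.2784  7.2026]
t 56.6417
```

View pics/b3c.png

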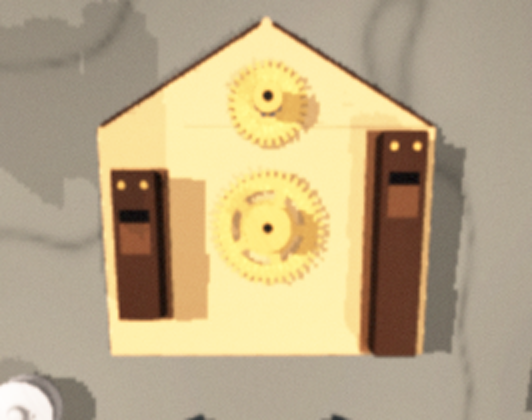

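Both wheels lie flat: the large bore is at (267,228), over the hole seen earlier at (267,227), and the small bore is at (267,96). Now I'll verify numerically and place the crest.

```bash
python3 - <<'E'
from h import *
c,im=load("b3"); g=cv2.cvtColor(im,cv2.COLOR_BGR2GRAY)
P=[]
for u,v in((323,114),(323,48)):
    w=(140-g[v-6:v+7,u-6:u+7].astype(float)).clip(0); yy,xx=np.mgrid[v-6:v+7,u-6:u+7]
    P.append(ray(c,((xx*w).sum()/w.sum(),(yy*w).sum()/w.sum()),.054)[0,:2])
Rb=np.array([[np.cos(BY),np.sin(BY)],[-np.sin(BY),np.cos(BY)]])
print([Rb@(p-BO)*1000 for p in P])
pick((.6076,-.2937),np.radians(88.6),.031,44); place(bd(.1445,0),BY+np.pi/2,.031,44)
c,im=look("b4",bd(.09,0),BY)
cv2.imwrite("pics/b4c.png",cv2.resize(im[0:214,170:476],None,fx=2,fy=2,interpolation=cv2.INTER_CUBIC))
E
```

```text
[array([ 0.1187, -0.3465]), array([66.5074, -0.4664])]
width 43.47905878661296 force 30.000067949295044
held 43.37143223926138 63.0167
hit True z -0.007632536628338134 nominal -0.0075 [-1.5407 -0.1149  7.5167]
t 67.5167
```

View pics/b4c.png

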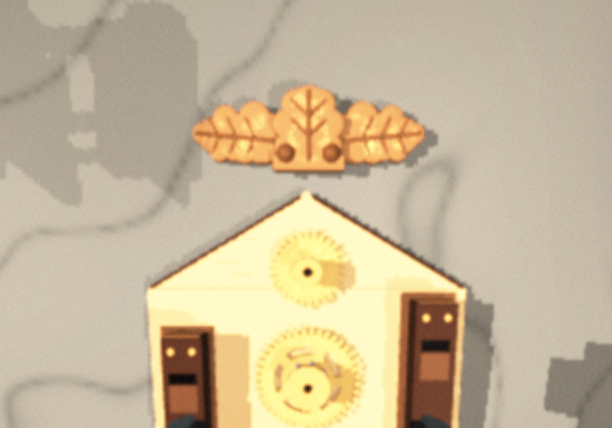

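The crest lies flat, centred at col 309 against the peak at col 306. Its foot is at row 171 and the peak at row 192, a gap of about 12–13 mm, and it is in line with the board. The arm is clear at z = 0.2, so I'm handing in.

```bash
python3 - <<'E'
from h import *
ctrl.sleep(.5); print(ctrl.sign_off(),ctrl.current_t())
E
```

```text
the job is handed in; nothing more can be done
the job is handed in; nothing more can be done
```

The clock is laid out as asked and handed in at about 69 s of the 122 s: pipes within about 1 mm of their pads' centres, wheels within about 0.5 mm of their marks, and the crest about 12–13 mm behind the peak and in line; I never reached for the bird or the oil cup, though I took no final picture of the bird.

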